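# Slide the coin jar off the pine box onto the narrow step

### The job

I want to take the pine box away, so slide the heavy coin jar off its top and onto the narrow wooden step that stands end-on beside it. Leave the jar upright with its whole base on the step, in the free space between the box and the clock. Slide it, do not lift it or tip it over, and leave the clock and the other things on the shelf where they are.

Things in the scene. Friction and masses are not known exactly. Their poses are not given: they have to be found in the camera images.
- coin_jar: Squat glass jar full of coins with a red screw lid, a loose thing of about 0.4 to 0.85 kg, standing on top of the pine box. Straight round wall 92 mm in diameter from 5 to 65 mm above its underside, flat base 76 mm in diameter, lid 80 mm in diameter, 85 mm high in all: too wide for most grippers, and it slides on its base with moderate friction. Origin: centre of its underside; z up; its yaw means nothing.
- pine_box: Fixed pale pine box with a flat, rimless top 72 mm above the shelf, 180 mm along its x, 200 mm along its y. A shallow drawer with a dark knob opens from its -x face, towards the robot; it is shut or up to 30 mm open and has no part in the job. Origin: centre of its underside; z up. The box stands at one end (+y or -y) of the step, with its axes parallel to the step's, with an open gap of 4 to 10 mm between them; along x their centre lines may differ by up to 25 mm.
- step: Fixed narrow shelf step, a plywood board on two cheeks: 110 mm along its x (the narrow way), 360 mm along its y, flat rimless top 70 mm above the shelf, so 2 mm lower than the box top. Origin: centre of its underside; z up.
- clock: Loose white quartz table clock, 64 mm wide (y), 44 mm deep (x), 87 mm high, 0.22 kg, standing near the middle of the step's length with its dial to -x. Origin: centre of its underside; z up. The free part of the step top between it and the end next to the box is about 140 mm long.
- comb: Grey plastic comb, 170 x 35 x 5 mm, lying loose on the shelf to one side. Origin: on its underside near its middle.
- flashlight: Aluminium flashlight, 150 mm long, up to 40 mm in diameter, with a rubber button, lying loose on the shelf to one side. Origin: below its middle, on the shelf.
- clothes_brush: Clothes brush with a dark wooden back, 150 x 46 x 34 mm, lying loose on the shelf to one side. Origin: centre of its underside.
- polish_tin: Flat round shoe-polish tin with a blue lid, 79 mm in diameter, 23 mm high, loose on the shelf to one side. Origin: centre of its underside.
- glasses_case: Green glasses case, 62 x 155 x 35 mm, lying loose on the shelf beyond the box and the step. Origin: centre of its underside.
There are look-alikes about, which are no part of the job. Of the things that look like the clock, the largest one is meant.

How it is judged (in metres and radians):
At the end, for the whole second after the job is handed in: The jar rests upright (0.05 rad) on the step between box and clock, its centre within 18 mm of the step's long centre line and 37 mm or more in from its end, so its whole base is on it; the clock is upright and within 15 mm, the other loose things within 30 mm, of their starts (x of coin_jar in the frame of step between -0.018 and 0.018 m and y of coin_jar in the frame of step between -0.143 and 0.143 m and z of coin_jar in the frame of step between 0.066 and 0.074 m and horizontal distance between coin_jar and pine_box below 0.24 m and angle between coin_jar's own z axis and vertical below 0.05 rad and linear speed of coin_jar below 0.02 m/s and angular speed of coin_jar below 0.1 rad/s and distance of clock from where it was at the start of the episode below 0.015 m and angle between clock's own z axis and vertical below 0.1 rad and distance of each of comb, flashlight, clothes_brush, polish_tin, glasses_case from where it was at the start of the episode below 0.03 m); the robot touches nothing.
It fails at once if the jar is lifted (its underside's centre more than 20 mm above the box top) (height (world z) of coin_jar above 0.092 m).
It fails at once if the jar is tipped by more than 0.35 rad (angle between coin_jar's own z axis and vertical above 0.35 rad).
It fails at once if the jar falls off the box or step (height (world z) of coin_jar below 0.05 m).
It fails at once if the clock is shoved more than 20 mm or knocked over (distance of clock from where it was at the start of the episode above 0.02 m or angle between clock's own z axis and vertical above 0.35 rad).
It also fails if it takes over 34 s, if anything falls off the work surface, if the arm or the gripper's body presses on something with over 40 N, if the wrist force passes 120 N, or if a joint passes its speed limit or range.

### The arm

A 7-joint arm with a two-finger parallel gripper is mounted at the origin on the work surface. World frame = base frame: x ahead of the robot, y to its left, z up, the work surface at z = 0. Lengths are in mm, angles in rad, forces in N, time in s.
With the tool pointing down it reaches from about 400 to 875 mm from the base axis. Payload 4.4 kg.
Tool frame: the origin (TCP) lies at the very end of the fingers, on their centre line; the grasp point (between the pads) lies 19 mm behind it; z points along the fingers, x is the direction in which the jaws open and shut, and the axes are right-handed (so a half turn about z gives the same grasp; the last joint's range is limited). The gripper opens to 85 mm and grips with 20 to 120 N. Pads are 22 mm wide; open, the fingers measure 114 mm over their backs; the gripper's body (76 mm by 85 mm) begins 54 mm behind the grasp point. The pads swing forward as they close: fully open they stand 13 mm farther back than shut.
Start: joints at [1.142, 0.628, 0.038, 1.517, -0.027, 0.996, -0.02], TCP at [230.709, -607.693, 231.313] pointing down, gripper open.
Joint ranges: [-3.06, 3.06], [-0.37, 2.12], [-1.25, 1.32], [0.18, 2.47], [-1.1, 4.24], [0.23, 1.98], [-2.94, 2.94]. Speed limits (rad/s): [2.57, 2.57, 3.14, 3.14, 3.14, 3.14, 3.14].

### API

Orientations are given as [roll, pitch, yaw] about the fixed x, y, z axes, in that order (R = Rz(yaw) Ry(pitch) Rx(roll)).
In Python, from cell import ctrl gives the robot as it stands.
- The arm moves only by the shell command python3 -m creep 'ROWS'. ROWS is text: rows parted by semicolons, each of 7 numbers parted by spaces: the shift along the tool's x, y, z in units of 40 mm (1.0 is 40 mm), then the turn, a rotation vector about the tool's x, y, z in degrees, then the closure, from 0 (fully open) to 1 (shut). In form: x y z rx ry rz grip; .... A call has 1 to 10 rows; each row is the pose to reach, as a shift and turn from the pose commanded when the call began, along the tool's axes at that moment; what a row does not reach only later rows make up. A row lasts 1/12 s, in which the tool goes at most 41.7 mm and 7.16 degrees, less where a joint would pass 70% of its speed; a pose out of reach is approached as far as the arm can. A call with a gripper value outside its range is refused whole. The fingers move at their own pace and stop on an object; the grip force is fixed at half the most. Time passes only in rows, so rows that repeat a pose let the fingers close. It gives the time, the measured TCP pose, the force and the opening at its end, in the units of the state.
- ctrl.read_state(): the state, without advancing time (a new reading comes with each control period).
- ctrl.get_image(name): name is "scene" or "top" or "wrist"; returns a dict with "img" (384x512x3 uint8, red, green, blue), "vfov" (degrees; the focal length in pixels is half the picture's height over the tangent of half this angle, whatever the lens; pixels are square), "cx", "cy" (the principal point, pixels), "T" (4x4, takes a point from camera to world coordinates); the wrist camera has in their place "tool_from_camera" (4x4, takes a point from camera to tool coordinates, whose origin is the TCP and whose axes are the tool frame's). Camera axes: x right, y up, looking along -z (the intrinsics and any distortion apply to the point x, -y, -z); pixel columns grow to the right and rows downward; lengths in mm; the calibration is good to about 2 mm. A picture is of the moment at which its call begins: read the wrist's pose just before it. There is no depth.
- ctrl.finish_job(): hands the job in, once; it reports no verdict.
Trained networks look in the newest picture that a camera, given by its name, has taken for a name from the list of things; names that differ only in an ending like _2 or _b are one class to them, and where a whole thing is asked for, a point or a joint stands for the part that bears it (a point fixed in the world has none). Each returns a list of dicts, best first, with "score" (0 to 1); they miss things now and then, are a little off and sometimes report something else, mostly with a low value. They report only what shows in the picture. A call takes as long as a camera call. They do not tell look-alikes from the thing itself.
- ctrl.boxes_of(camera, thing): "rect" ([left, top, right, bottom] in pixels, round what is visible of it).
- ctrl.cut_out(camera, thing): "pixels" (384x512 bool, what is visible of it) and "rect" ([left, top, right, bottom] in pixels, round what is visible of it).
The state is a dict: "clock": time; "qpos": joint angles; "qd": joint speeds; "tau": joint torques, N m; "eef_pos": TCP position; "tool_rot": TCP orientation; "force": force on the tool from outside, world axes, zero at the start; "torque": the same for the moment, N m; "width": finger opening in mm.
Only numpy, scipy, OpenCV 4.12 (cv2) and the standard library are available. Lean on these libraries where they do the work, as an engineer would, in place of code of your own. Each camera call takes 0.05 s, during which the arm holds its last target.

## Working session

There is one attempt and no reset: what is moved stays moved. The work goes in short steps, Python scripts to look and compute and a shell command to move; the robot and the scene stay as the last step left them, time stands still between calls to the robot, and variables do not carry over. Pictures are saved under pics/ and viewed, and the job is handed in when it is done.

```bash
ls; mkdir -p pics; python3 - <<'E'
from cell import ctrl
import cv2,json
s=ctrl.read_state()
for k,v in s.items(): print(k,v)
for n in("scene","top","wrist"):
    d=ctrl.get_image(n); cv2.imwrite(f"pics/{n}0.png",d["img"][:,:,::-1])
    print(n,{k:(v.tolist() if hasattr(v,'tolist') else v) for k,v in d.items() if k!="img"})
E
```

```text
pics
clock 0.0
qpos [ 1.14220685  0.62929831  0.03841644  1.51840136 -0.02696303  0.99627677
 -0.01998219]
qd [-0.00111266 -0.00081075  0.00129973 -0.00054137 -0.00216936  0.00066108
  0.00166614]
tau [ 1.74781658e-04 -5.63400507e+01  1.22653484e+00 -1.93451536e+01
  1.10796030e-02  1.05549971e-02  6.05311982e-06]
eef_pos [ 230.4806722  -607.08986443  230.40893961]
tool_rot [ 3.14155394e+00  1.86607101e-03 -1.20794907e+00]
force [0.4185235  0.41947058 0.36026648]
torque [-0.00310476 -0.00055241 -0.02832445]
width 85.52408933832623
scene {'vfov': 44.727786652736334, 'cx': 248.8050350479263, 'cy': 194.33774771538563, 'T': [[-0.4849883080499641, -0.7410279284495279, 0.4643963289181278, 1213.5945356712323], [0.8744907114522893, -0.40654946928942254, 0.26454399370266823, 354.75544366579567], [-0.007234406575632168, 0.5344110199820825, 0.8451937796051319, 1179.4722148314836], [0.0, 0.0, 0.0, 1.0]]}
top {'vfov': 44.512331859218534, 'cx': 258.37175419250974, 'cy': 182.92183351817968, 'T': [[-0.016239714398591915, 0.9954648122521229, -0.09373408795149131, 471.92804177355004], [-0.999861050739546, -0.016520780770094768, -0.002223289625248286, -3.9818512755154174], [-0.0037617669071112613, 0.09368495808075174, 0.9955947859140004, 1525.5694095505612], [0.0, 0.0, 0.0, 1.0]]}
wrist {'vfov': 68.2452280509953, 'cx': 259.4650053026685, 'cy': 196.5709878372538, 'tool_from_camera': [[0.9999998986358309, 0.0004055436725912836, -0.00019560842073633567, -0.5731875224693761], [0.0003343271649277685, -0.9597912384040348, -0.28071456483088575, -71.25215579081933], [-0.00030158526395224406, 0.28071447097927876, -0.9597912766998612, -143.70679350575338], [0.0, 0.0, 0.0, 1.0]]}
```

View pics/scene0.png

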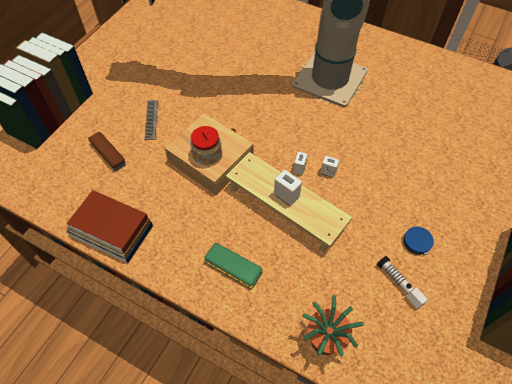

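View pics/top0.png

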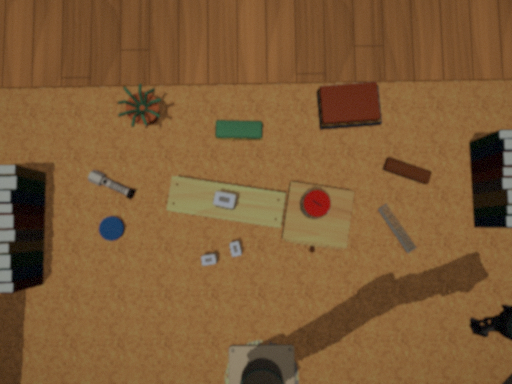

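View pics/wrist0.png

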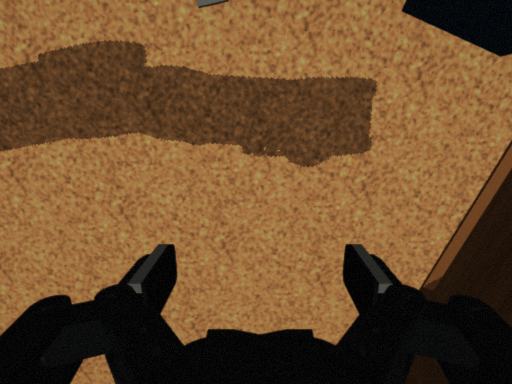

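Top view: the jar with its red lid is at (316,204) on the pine box (318,215). The step runs from (170,195) to (285,208), and a white clock stands on it at (225,199). The two smaller white clocks at (209,259) and (236,248) on the shelf are look-alikes. Next I'll crop closer and measure.

```bash
cat > h.py <<'E'
import numpy as np,cv2
from cell import ctrl
def cam(d):
    f=192/np.tan(np.radians(d["vfov"])/2); return f,d["cx"],d["cy"],np.array(d["T"])
def ray(c,u,v):
    f,cx,cy,T=c; r=T[:3,:3]@np.array([(u-cx)/f,-(v-cy)/f,-1]); return T[:3,3],r/np.linalg.norm(r)
def atz(c,u,v,z):
    o,r=ray(c,u,v); return o+r*(z-o[2])/r[2]
def proj(c,p):
    f,cx,cy,T=c; q=T[:3,:3].T@(np.array(p,float)-T[:3,3]); return np.array([cx+f*q[0]/-q[2],cy-f*q[1]/-q[2]])
def tri(obs):
    A=np.zeros((3,3));b=np.zeros(3)
    for c,u,v in obs:
        o,r=ray(c,u,v);P=np.eye(3)-np.outer(r,r);A+=P;b+=P@o
    return np.linalg.solve(A,b)
E
python3 - <<'E'
from h import *
for n in("scene","top"):
    d=ctrl.get_image(n);c=cam(d)
    for t in("coin_jar","pine_box","step","clock"):
        for r in ctrl.cut_out(n,t):
            m=r["pixels"].astype(np.uint8)
            M=cv2.moments(m,True); cs,_=cv2.findContours(m,0,2); k=max(cs,key=cv2.contourArea)
            print(n,t,round(r["score"],2),np.round(r["rect"],1),"cen",round(M['m10']/M['m00'],1),round(M['m01']/M['m00'],1),"poly",cv2.boxPoints(cv2.minAreaRect(k)).round(1).tolist(),M['m00'])
    im=d["img"][:,:,::-1]
    cr=im[110:255,150:370] if n=="scene" else im[165:275,155:365]
    cv2.imwrite(f"pics/{n}1.png",cv2.resize(cr,None,fx=3.6,fy=3.6,interpolation=cv2.INTER_CUBIC))
E
```

```text
scene coin_jar 0.97 [189.2 127.5 221.8 168.3] cen 205.4 145.8 poly [[187.6999969482422, 127.4000015258789], [218.89999389648438, 125.0], [221.89999389648438, 163.10000610351562], [190.6999969482422, 165.5]] 1008.0
scene coin_jar 0.72 [ 87.4 134.8 125.4 169.1] cen 106.6 150.8 poly [[86.0, 139.5], [97.69999694824219, 129.1999969482422], [127.19999694824219, 162.3000030517578], [115.5, 172.6999969482422]] 651.0
scene pine_box 0.58 [402.4 227.1 430.9 255.7] cen 417.6 240.6 poly [[403.0, 227.0], [433.0, 227.0], [433.0, 254.0], [403.0, 254.0]] 673.0
scene step 0.65 [225.  152.2 349.2 250.5] cen 289.4 201.3 poly [[221.10000610351562, 182.5], [247.39999389648438, 144.60000610351562], [352.0, 217.10000610351562], [325.70001220703125, 255.0]] 4107.0
scene clock 0.64 [324.  156.1 338.4 174. ] cen 329.3 165.2 poly [[318.70001220703125, 171.89999389648438], [324.6000061035156, 154.1999969482422], [339.29998779296875, 159.10000610351562], [333.3999938964844, 176.8000030517578]] 264.0
scene clock 0.6 [274.7 168.4 300.7 206.6] cen 286.8 187.5 poly [[266.3999938964844, 190.10000610351562], [282.29998
[... 653 characters left out ...]
3259.0
top step 0.61 [167.2 173.5 286.8 229.3] cen 225.7 201.0 poly [[165.1999969482422, 209.6999969482422], [170.60000610351562, 174.5], [285.79998779296875, 192.10000610351562], [280.3999938964844, 227.3000030517578]] 3749.0
top clock 0.69 [210.2 186.3 238.2 209. ] cen 224.2 200.1 poly [[210.5, 205.10000610351562], [214.5, 189.10000610351562], [238.0, 195.0], [234.0, 211.0]] 371.0
top clock 0.64 [199.2 257.1 217.8 266.6] cen 209.0 258.5 poly [[200.1999969482422, 254.5], [216.0, 251.8000030517578], [217.8000030517578, 262.5], [202.0, 265.20001220703125]] 171.0
top clock 0.54 [227.7 242.8 242.  258.7] cen 235.4 247.8 poly [[230.0, 241.0], [241.0, 241.0], [241.0, 255.0], [230.0, 255.0]] 146.0
```

View pics/scene1.png

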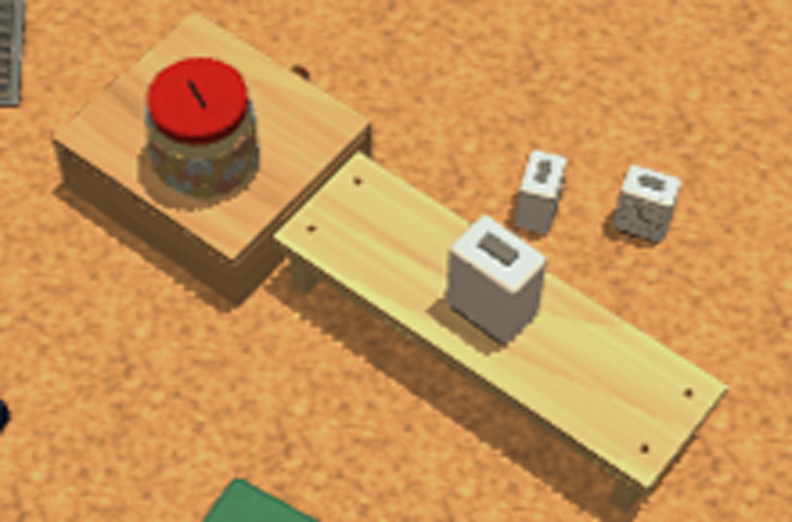

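View pics/top1.png

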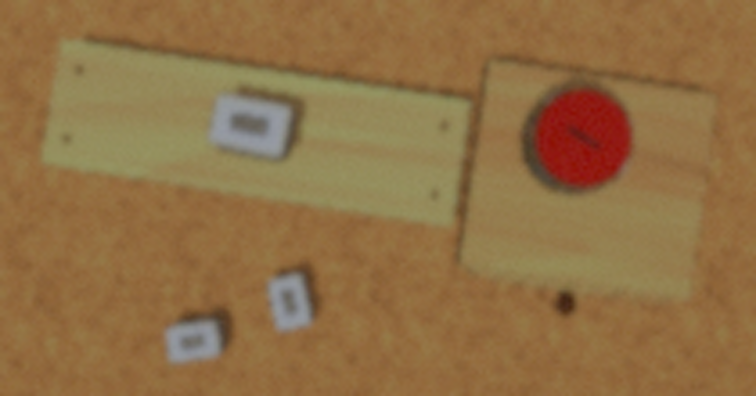

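```bash
python3 - <<'E'
from h import *
ct=cam(ctrl.get_image("top"));cs=cam(ctrl.get_image("scene"))
U=lambda p,o:((p[0]+.5)/3.6-.5+o[0],(p[1]+.5)/3.6-.5+o[1])
T=lambda *p:U(p,(155,165)); S=lambda *p:U(p,(150,110))
pts={"stepA(far x,near box)":(T(471,98),S(274,237)),"stepB(near x,box)":(T(456,225),S(360,153)),"stepC":(T(43,164),S(727,388)),"stepD":(T(62,40),S(647,490)),
"box1 far/step":(T(488,58),S(236,256)),"box2 far/out":(T(715,92),S(55,140)),"box3":(T(690,298),S(195,12)),"box4":(T(460,265),S(371,124)),
"lid":(T(582,137),S(197,98)),"clocktop":(T(253,125),S(497,253))}
for k,(a,b) in pts.items():
    z=85+72 if k=="lid" else 157 if "clock" in k else 72 if "box" in k else 70
    print(k,tri([(ct,*a),(cs,*b)]).round(1),"top@z",atz(ct,*a,z)[:2].round(1),"scene@z",atz(cs,*b,z)[:2].round(1))
# jar lid centroid by red
for n,c in(("top",ct),("scene",cs)):
    im=ctrl.get_image(n)["img"].astype(int); h=np.zeros(im.shape[:2],bool); 
    m=(im[...,0]>120)&(im[...,1]<60)&(im[...,2]<60)
    k,l,st,ce=cv2.connectedComponentsWithStats(m.astype(np.uint8)); i=1+st[1:,4].argmax(); print(n,ce[i],st[i],atz(c,*ce[i],157)[:2])
E
```

```text
stepA(far x,near box) [579.3 -83.7  68.6] top@z [579.5 -84.4] scene@z [580.8 -81.4]
stepB(near x,box) [469.5 -67.3  63.8] top@z [470.7 -69.2] scene@z [473.9 -61.8]
stepC [528.9 287.8  60.5] top@z [528.7 285.3] scene@z [534.4 288.9]
stepD [637.1 270.2  61.1] top@z [635.9 269. ] scene@z [641.9 270.4]
box1 far/step [613.1 -98.6  74.6] top@z [613.9 -99.9] scene@z [611.1 -98.5]
box2 far/out [ 581.2 -295.3   66.5] top@z [ 581.2 -294.9] scene@z [ 584.  -291.2]
box3 [ 404.8 -267.3   67.7] top@z [ 405.5 -267.4] scene@z [ 407.5 -264. ]
box4 [436.3 -72.2  62.5] top@z [436.6 -71.9] scene@z [442.8 -68.5]
lid [ 540.6 -170.1  151.2] top@z [ 540. -169.] scene@z [ 544.6 -167.7]
clocktop [554.7  99.1 143.7] top@z [554.2  97.6] scene@z [562.9 102.9]
top [316.71892925 202.94646272] [304 190  26  27 523] [ 539.29412508 -170.14035558]
scene [106.61873187 218.82262743] [  68  191   77   57 2413] [ 887.55813815 -243.517807  ]
```

```bash
cat >> h.py <<'E'
from scipy.spatial.transform import Rotation as Ro
def row(p,rpy_deg):
    s=ctrl.read_state(); R=Ro.from_euler('xyz',s["tool_rot"]); G=Ro.from_euler('xyz',rpy_deg,degrees=True)
    d=R.inv().apply(np.array(p)-s["eef_pos"])/40; w=np.degrees((R.inv()*G).as_rotvec())
    print("row",d.round(3),w.round(2),"now",np.round(s["eef_pos"],1),np.degrees(s["tool_rot"]).round(2),"w",round(s["width"],1),"F",np.round(s["force"],1),"t",s["clock"])
E
python3 -c "
from h import *
row([540,-275,190],[192,0,0])"
```

```text
row [ -5.033 -10.181   1.033] [ 10.5   -7.25 -68.95] now [ 230.7 -607.7  231.3] [-180.     -0.    -69.22] w 85.3 F [ 0.4 -0.7 -0.2] t 0.85
```

```bash
python3 -m creep '-5 -10.2 1 10.5 -7.25 -69 0.35;-5 -10.2 1 10.5 -7.25 -69 0.35;-5 -10.2 1 10.5 -7.25 -69 0.35;-5 -10.2 1 10.5 -7.25 -69 0.35;-5 -10.2 1 10.5 -7.25 -69 0.35;-5 -10.2 1 10.5 -7.25 -69 0.35;-5 -10.2 1 10.5 -7.25 -69 0.35;-5 -10.2 1 10.5 -7.25 -69 0.35;-5 -10.2 1 10.5 -7.25 -69 0.35;-5 -10.2 1 10.5 -7.25 -69 0.35'
python3 -c "
from h import *
row([540,-275,190],[192,0,0])"
```

```text
clock: 1.68
eef_pos: [515.3, -303.8, 194.8]
tool_rot: [-2.932, -0.001, 0.006]
force: [0.8, -0.6, -0.5]
width: 55.6
row [ 0.621 -0.675  0.267] [-0.01  0.01  0.33] now [ 515.3 -303.8  194.8] [-1.6799e+02 -6.0000e-02  3.2000e-01] w 55.6 F [ 0.8 -0.6 -0.5] t 1.6833
```

```bash
python3 -m creep '0 0 0 0 0 0 0.35;0 0 0 0 0 0 0.35;0 0 0 0 0 0 0.35'
python3 - <<'E'
from h import *
row([540,-275,190],[192,0,0])
s=ctrl.read_state(); d=ctrl.get_image("wrist"); cv2.imwrite("pics/w2.png",d["img"][:,:,::-1])
R=np.eye(4);R[:3,:3]=Ro.from_euler('xyz',s["tool_rot"]).as_matrix();R[:3,3]=s["eef_pos"]
d["T"]=R@np.array(d["tool_from_camera"]);c=cam(d)
for p in [(540,-170,157),(579.5,-84,70),(472,-67,70)]:print(p,proj(c,p))
for r in ctrl.boxes_of("wrist","coin_jar"): print(r)
E
```

```text
clock: 1.93
eef_pos: [513.9, -305.2, 194.5]
tool_rot: [-2.933, 0.001, 0.001]
force: [-0.9, -1.2, -0.4]
width: 55.6
row [ 0.652 -0.714  0.266] [0.05 0.06 0.02] now [ 513.9 -305.2  194.5] [-1.6805e+02  5.0000e-02  3.0000e-02] w 55.6 F [-0.9 -1.2 -0.4] t 1.9333
(540, -170, 157) [299.95434023  30.10217861]
(579.5, -84, 70) [329.92157103 -18.30316347]
(472, -67, 70) [214.89209231 -37.58189524]
{'rect': [233.0, 0.0, 360.5, 124.9], 'score': 0.84}
```

View pics/w2.png

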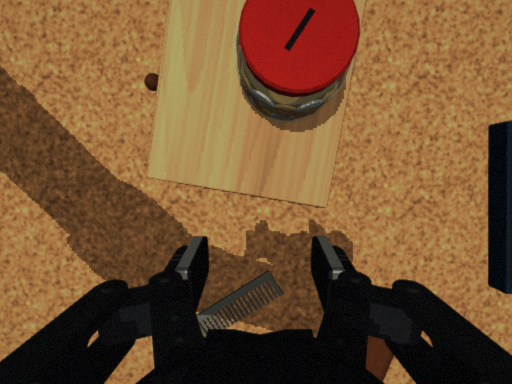

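Wrist picture: the lid is centred at about (299.5,30), exactly where the top-view estimate (540,-170,157) projects. The box's near edge runs from (149,178) to (327,206). Next I'll move in behind the jar and go down.

```bash
python3 -c "
from h import *
row([541,-262,130],[192,0,0]);row([541,-262,90],[192,0,0])
s=ctrl.read_state(); d=ctrl.get_image('wrist')
R=np.eye(4);R[:3,:3]=Ro.from_euler('xyz',s['tool_rot']).as_matrix();R[:3,3]=s['eef_pos']
d['T']=R@np.array(d['tool_from_camera']);c=cam(d)
print(atz(c,149,178,72),atz(c,327,206,72))"
```

```text
row [ 0.696 -0.754  1.812] [ 0.08  0.03 -0.12] now [ 513.1 -306.4  194.7] [-1.6808e+02  5.0000e-02 -1.1000e-01] w 55.8 F [-0.7 -0.5  0.5] t 2.0333
row [ 0.697 -0.548  2.79 ] [ 0.08  0.03 -0.12] now [ 513.1 -306.4  194.7] [-1.6808e+02  5.0000e-02 -1.1000e-01] w 55.8 F [-0.7 -0.5  0.5] t 2.0333
[ 404.64575569 -268.50402156   72.        ] [ 579.44962768 -296.48919164   72.        ]
```

```bash
python3 -m creep '0.7 -0.75 1.8 0 0 0 0.35;0.7 -0.75 1.8 0 0 0 0.35;0.7 -0.65 2.3 0 0 0 0.35;0.7 -0.55 2.8 0 0 0 0.35;0.7 -0.55 2.8 0 0 0 0.35;0.7 -0.55 2.8 0 0 0 0.35;0.7 -0.55 2.8 0 0 0 0.35'
python3 - <<'E'
from h import *
row([540,-222,91],[192,0,0]);row([536,-61,91],[192,0,0])
d=ctrl.get_image("wrist"); cv2.imwrite("pics/w3.png",d["img"][:,:,::-1])
d=ctrl.get_image("scene"); cv2.imwrite("pics/s3.png",cv2.resize(d["img"][90:240,130:330,::-1],None,fx=4,fy=4,interpolation=cv2.INTER_CUBIC))
E
```

```text
clock: 2.67
eef_pos: [542.6, -261.2, 91.0]
tool_rot: [-2.933, -0.001, -0.001]
force: [-0.3, -0.6, 0.4]
width: 55.5
row [-0.065 -0.96   0.202] [ 0.07 -0.09 -0.04] now [ 542.6 -261.2   91. ] [-1.6807e+02 -8.0000e-02 -6.0000e-02] w 55.5 F [-0.3 -0.6  0.4] t 2.6667
row [-0.17  -4.898  1.034] [ 0.07 -0.09 -0.04] now [ 542.6 -261.2   91. ] [-1.6807e+02 -8.0000e-02 -6.0000e-02] w 55.5 F [-0.3 -0.6  0.4] t 2.6667
```

View pics/w3.png

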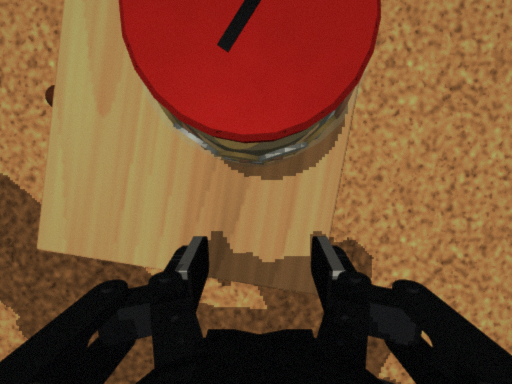

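View pics/s3.png

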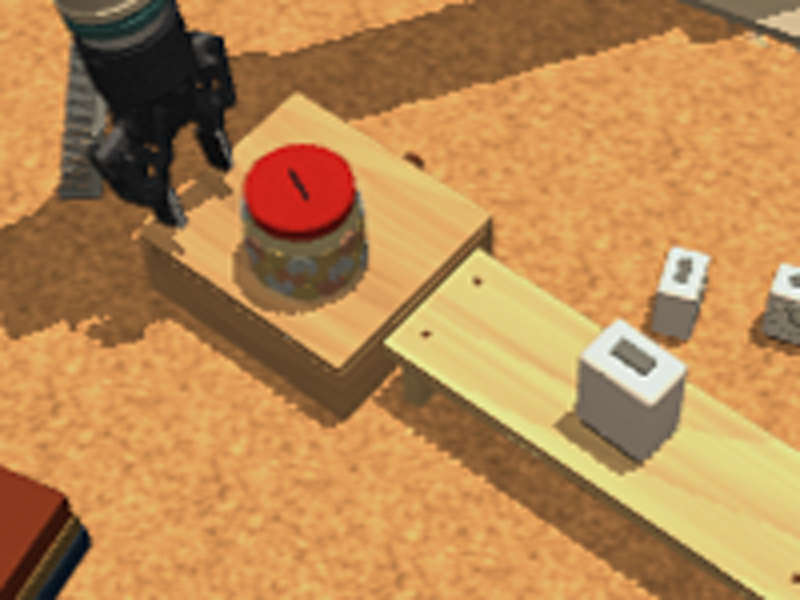

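Both pictures show the fingers open behind the jar, low over the box top and centred on the jar at about x = 540. The arm touches nothing yet. I'll start pushing gently.

```bash
python3 -m creep '0 -0.2 0.042 0 0 0 0.35;-0.02 -0.4 0.084 0 0 0 0.35;-0.04 -0.6 0.126 0 0 0 0.35;-0.06 -0.75 0.158 0 0 0 0.35;-0.06 -0.85 0.18 0 0 0 0.35;-0.06 -0.95 0.2 0 0 0 0.35;-0.06 -1.05 0.221 0 0 0 0.35;-0.06 -1.2 0.253 0 0 0 0.35;-0.06 -1.35 0.285 0 0 0 0.35;-0.06 -1.5 0.317 0 0 0 0.35'
python3 - <<'E'
from h import *
row([536,-61,91],[192,0,0])
d=ctrl.get_image("scene"); cv2.imwrite("pics/s4.png",cv2.resize(d["img"][90:240,130:330,::-1],None,fx=4,fy=4,interpolation=cv2.INTER_CUBIC))
d=ctrl.get_image("top");c=cam(d);im=d["img"].astype(int)
m=(im[...,0]>120)&(im[...,1]<60)&(im[...,2]<60);m[:,:180]=0;m[:170]=0
k,l,st,ce=cv2.connectedComponentsWithStats(m.astype(np.uint8));i=1+st[1:,4].argmax();print(ce[i],st[i],atz(c,*ce[i],157))
E
```

```text
clock: 3.6
eef_pos: [539.9, -198.8, 89.9]
tool_rot: [-2.933, -0.0, 0.0]
force: [-0.2, -2.5, 0.1]
width: 55.4
row [-0.098 -3.377  0.685] [ 0.06 -0.03  0.01] now [ 539.9 -198.8   89.9] [-1.6806e+02 -3.0000e-02  0.0000e+00] w 55.4 F [-0.2 -2.5  0.1] t 3.6
[310.099631   202.88376384] [297 190  27  27 542] [ 539.79417758 -150.84822736  157.        ]
```

View pics/s4.png

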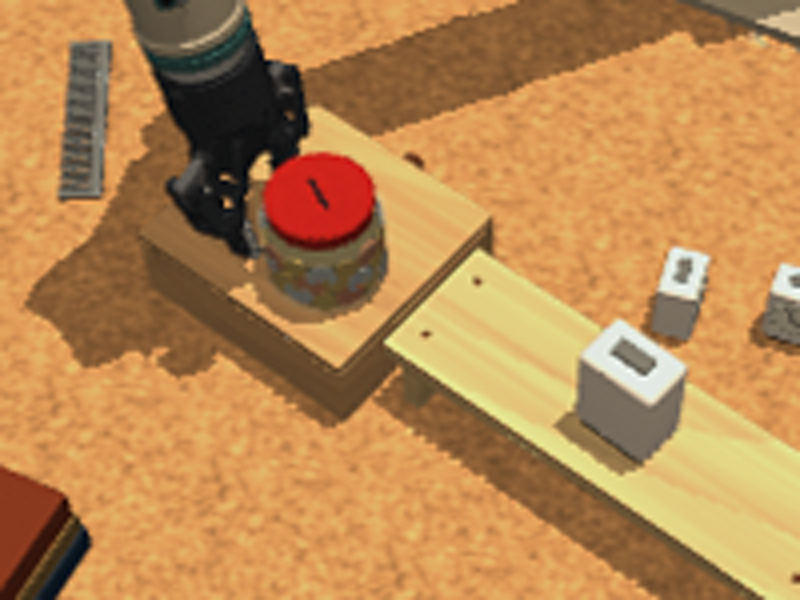

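The jar stands upright in the V of the fingers. Its lid is at (540,-151), 48 mm ahead of the TCP. I'll keep pushing.

```bash
python3 -m creep '-0.01 -0.2 0.041 0 0 0 0.35;-0.02 -0.4 0.082 0 0 0 0.35;-0.03 -0.6 0.123 0 0 0 0.35;-0.03 -0.8 0.164 0 0 0 0.35;-0.04 -1 0.205 0 0 0 0.35;-0.05 -1.2 0.246 0 0 0 0.35;-0.05 -1.4 0.287 0 0 0 0.35;-0.06 -1.6 0.328 0 0 0 0.35;-0.06 -1.8 0.369 0 0 0 0.35;-0.07 -2 0.41 0 0 0 0.35'
python3 - <<'E'
from h import *
row([536,-61,91],[192,0,0])
d=ctrl.get_image("scene"); cv2.imwrite("pics/s5.png",cv2.resize(d["img"][90:240,130:330,::-1],None,fx=4,fy=4,interpolation=cv2.INTER_CUBIC))
d=ctrl.get_image("top");c=cam(d);im=d["img"].astype(int)
m=(im[...,0]>120)&(im[...,1]<60)&(im[...,2]<60);m[:,:180]=0;m[:170]=0
k,l,st,ce=cv2.connectedComponentsWithStats(m.astype(np.uint8));i=1+st[1:,4].argmax();print(ce[i],st[i],atz(c,*ce[i],157))
E
```

```text
clock: 4.53
eef_pos: [536.9, -115.9, 90.5]
tool_rot: [-2.932, -0.0, 0.001]
force: [-0.0, -1.8, -1.7]
width: 55.3
row [-0.022 -1.345  0.273] [-0.01  0.01  0.05] now [ 536.9 -115.9   90.5] [-1.6799e+02 -0.0000e+00  5.0000e-02] w 55.3 F [-0.  -1.8 -1.7] t 4.5333
[281.0620438  204.44890511] [268 191  27  27 548] [536.61971687 -66.07593171 157.        ]
```

View pics/s5.png

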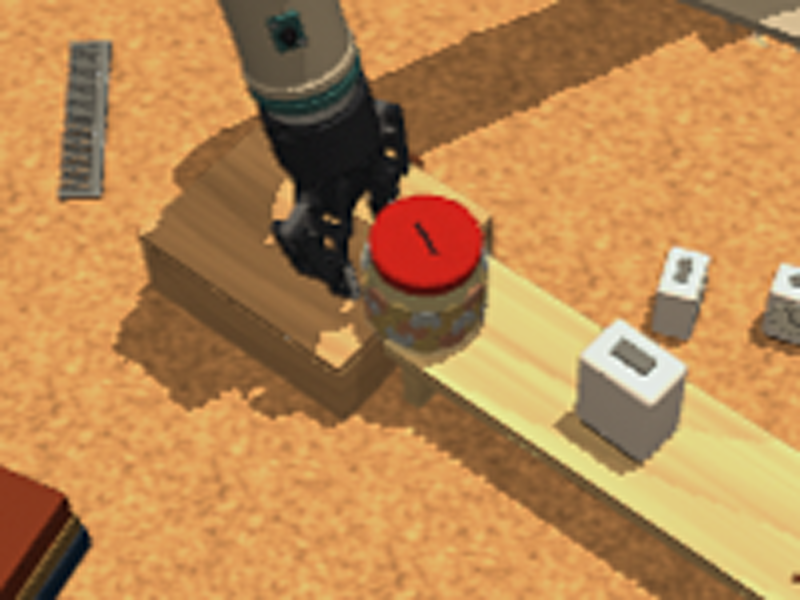

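The jar now straddles the gap at (536.6,-66). It needs about 52 mm more, straight along +y.

```bash
python3 -m creep '0 -0.15 0.03 0 0 0 0.35;0 -0.3 0.06 0 0 0 0.35;0 -0.45 0.092 0 0 0 0.35;-0.01 -0.6 0.123 0 0 0 0.35;-0.01 -0.75 0.153 0 0 0 0.35;-0.01 -0.9 0.184 0 0 0 0.35;-0.01 -1.03 0.21 0 0 0 0.35;-0.01 -1.14 0.233 0 0 0 0.35;-0.01 -1.22 0.25 0 0 0 0.35;-0.01 -1.28 0.262 0 0 0 0.35'
python3 - <<'E'
from h import *
row([536,-61,91],[192,0,0])
d=ctrl.get_image("scene"); cv2.imwrite("pics/s6.png",cv2.resize(d["img"][90:240,130:330,::-1],None,fx=4,fy=4,interpolation=cv2.INTER_CUBIC))
d=ctrl.get_image("top");c=cam(d);im=d["img"].astype(int)
cv2.imwrite("pics/t6.png",cv2.resize(d["img"][165:275,155:365,::-1],None,fx=3.6,fy=3.6,interpolation=cv2.INTER_CUBIC))
m=(im[...,0]>120)&(im[...,1]<60)&(im[...,2]<60);m[:,:180]=0;m[:170]=0
k,l,st,ce=cv2.connectedComponentsWithStats(m.astype(np.uint8));i=1+st[1:,4].argmax();p=atz(c,*ce[i],155);print(ce[i],st[i],p)
q=p[:2]-[554.7,101.2];print("step frame x,y",q@[.987,-.161],q@[.161,.987])
E
```

```text
clock: 5.47
eef_pos: [536.5, -64.1, 90.9]
tool_rot: [-2.932, 0.0, 0.001]
force: [0.6, -3.0, 0.1]
width: 55.7
row [-0.012 -0.075  0.012] [-0.    0.02  0.07] now [536.5 -64.1  90.9] [-1.68e+02  0.00e+00  8.00e-02] w 55.7 F [ 0.6 -3.   0.1] t 5.4667
[264.75559701 204.84514925] [252 192  26  27 536] [536.33890812 -18.52271265 155.        ]
step frame x,y 1.152959050366284 -121.12245317934045
```

View pics/s6.png

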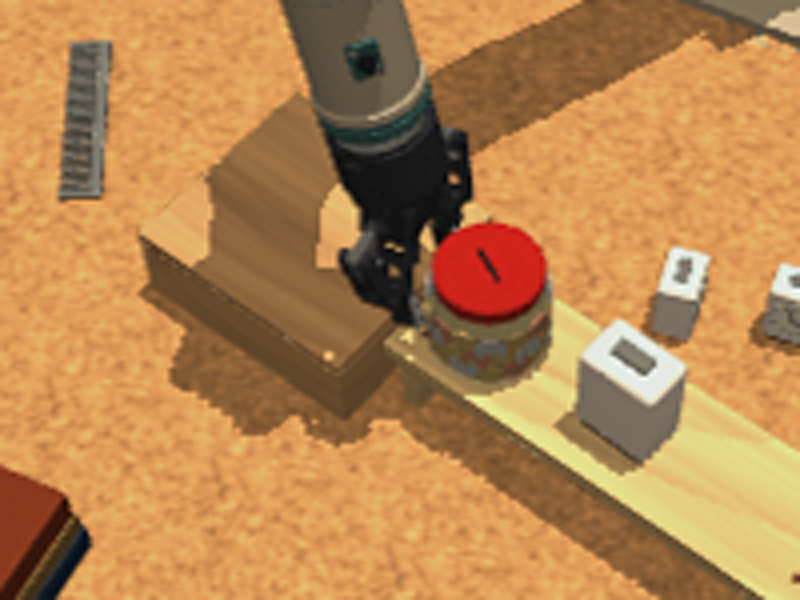

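View pics/t6.png

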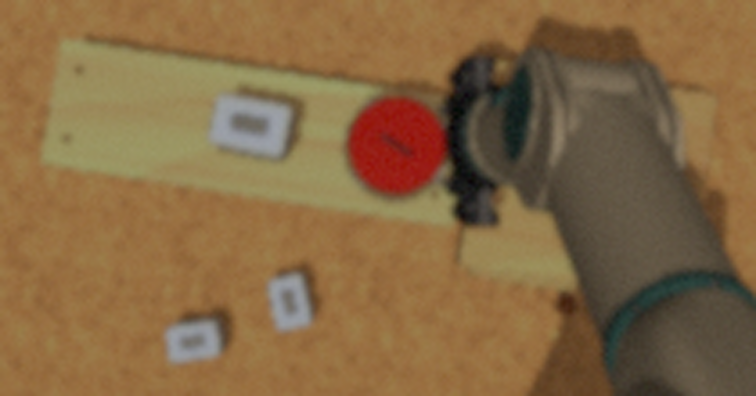

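The jar is on the step, about 59 mm in from the end and 1 mm off the centre line, and the clock hasn't moved. Now I'll back off and rise.

```bash
python3 -m creep '0 0.2 -0.04 0 0 0 0.35;0 0.5 -0.1 0 0 0 0.35;0 1 -0.2 0 0 0 0.35;0 1.6 -0.35 0 0 0 0.35;0 2.2 -0.8 0 0 0 0.35;0 2.6 -1.6 0 0 0 0.35;0 3.2 -2.6 0 0 0 0.35;0 3.8 -3.4 0 0 0 0.35;0 4.4 -4 0 0 0 0.35;0 4.4 -4 0 0 0 0.35'
python3 -m creep '0 0 0 0 0 0 0.35;0 0 0 0 0 0 0.35;0 0 0 0 0 0 0.35'
python3 - <<'E'
from h import *
row([536,-61,91],[192,0,0])
d=ctrl.get_image("scene"); cv2.imwrite("pics/s7.png",cv2.resize(d["img"][90:240,130:330,::-1],None,fx=4,fy=4,interpolation=cv2.INTER_CUBIC))
cs=cam(d)
for t in("clock","coin_jar"):
    for r in ctrl.cut_out("scene",t): print(t,np.round(r["rect"],1),r["score"])
d=ctrl.get_image("top");c=cam(d);im=d["img"].astype(int)
cv2.imwrite("pics/t7.png",d["img"][:,:,::-1])
m=(im[...,0]>120)&(im[...,1]<60)&(im[...,2]<60);m[:,:180]=0;m[:170]=0
k,l,st,ce=cv2.connectedComponentsWithStats(m.astype(np.uint8));i=1+st[1:,4].argmax();p=atz(c,*ce[i],155);print(ce[i],st[i],p)
q=p[:2]-[554.7,101.2];print("step frame x,y",q@[.987,-.161],q@[.161,.987])
for z in(153,155,157):print(z,proj(cs,[*p[:2],z]))
a=cv2.imread("pics/top0.png").astype(int)
df=np.abs(a-im[:,:,::-1]).max(2)[185:215,200:245];print("clock region diff",df.max())
E
```

```text
clock: 6.4
eef_pos: [537.5, -281.7, 214.7]
tool_rot: [-2.943, -0.007, -0.011]
force: [-0.1, -1.0, 0.2]
width: 55.3
clock: 6.65
eef_pos: [536.0, -268.9, 209.9]
tool_rot: [-2.93, 0.002, 0.002]
force: [0.6, 0.9, -0.4]
width: 55.4
row [ 0.016 -4.459  3.997] [-0.11  0.11  0.09] now [ 536.  -268.9  209.9] [-1.6789e+02  9.0000e-02  1.1000e-01] w 55.4 F [ 0.6  0.9 -0.4] t 6.65
clock [274.7 167.5 296.1 207.8] 0.81
clock [321.8 156.1 339.1 178.6] 0.81
clock [293.6 153.8 306.5 174.7] 0.63
coin_jar [235.3 145.7 268.9 188. ] 0.71
coin_jar [168.7 115.1 252.3 193.7] 0.49
[264.83457249 204.866171  ] [252 192  27  27 538] [536.27372011 -18.75229921 155.        ]
step frame x,y 1.1255819238651847 -121.35955038165339
153 [252.18937001 156.00982992]
155 [252.1885639  155.56927887]
157 [252.18775566 155.12756198]
clock region diff 12
```

View pics/s7.png

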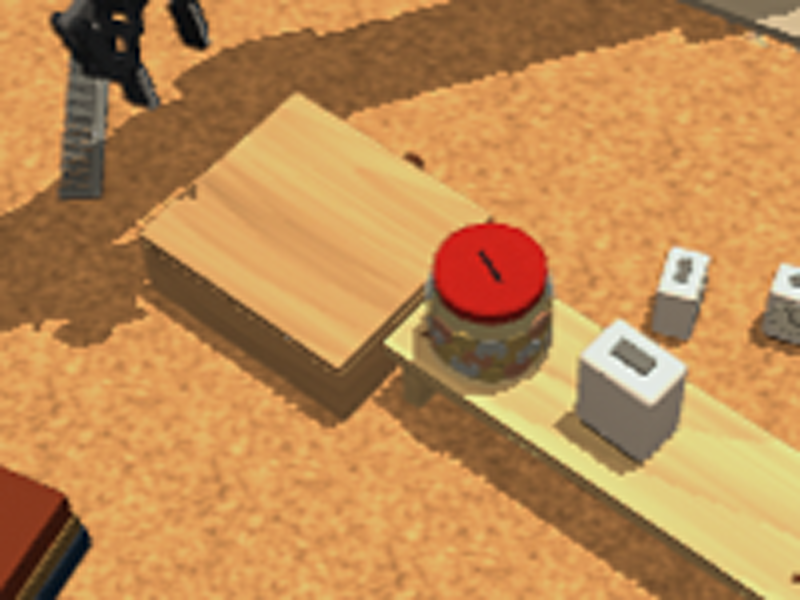

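View pics/t7.png

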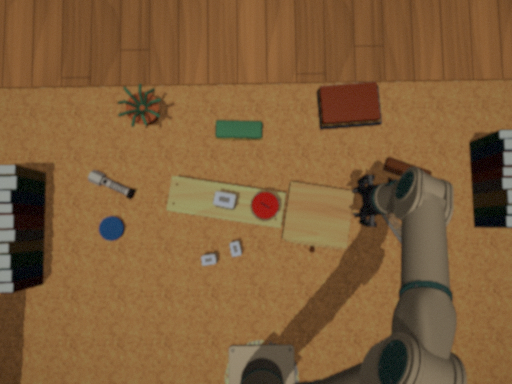

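The jar stands upright on the step at (265,205), the clock at (225,199) hasn't moved, the other things are in place and the arm is clear. I'll hand it in.

```bash
python3 -c "
from cell import ctrl
print(ctrl.finish_job())"
```

```text
the job is handed in; nothing more can be done
None
```

I slid the coin jar off the pine box onto the step, pushing low on its wall with the partly open fingers tilted 12° tip-forward. I then backed the arm away and handed the job in after about 7 s of the 34 s allowed.

- **Jar:** in the last pictures it stands upright, about 1 mm off the step's centre line and about 59 mm in from the end next to the box (37 mm needed).
- **Clock and other things:** the picture around the clock is unchanged from the start. By eye the other things are where they were, though the arm partly hid the comb and the clothes brush from above.
- **Force:** the wrist readings printed after each move were about 3 N or less.
- **Measurement disagreements:** the top and scene cameras differed by 2 to 9 mm on some corners and the clock top. I went mainly by the top camera, and the wrist camera agreed with it to about 1 mm on the jar and 1 to 2 mm on the box corners. In the last scene picture the jar's lid is where the top view puts it, to within about 2 pixels.
- **Network errors:** the networks also reported a few wrong things, such as the clothes brush or the box as the jar, which I set aside after checking the pictures.

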